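# Riddle the mixed post hardware and stand the big post in its tapered holder

## Robot

A 7-joint arm with a two-finger parallel gripper is mounted at the origin on the work surface. World frame = base frame: x ahead of the robot, y to its left, z up, the work surface at z = 0. Lengths are in m, angles in rad, forces in N, time in s.
With the tool pointing down it reaches from about 0.425 to 0.925 m from the base axis. Payload 6.8 kg.
Tool frame: the origin (TCP) lies on the mounting face of the last link; the fingertips stand 173 mm ahead of it and the grasp point (between the pads) lies 155 mm ahead of it; z points along the fingers, y is the direction in which the jaws open and shut (so a half turn about z gives the same grasp; the last joint's range is limited). The gripper opens to 85 mm and grips with 20 to 120 N. Pads are 22 mm wide; open, the fingers measure 114 mm over their backs; the gripper's body (76 mm by 85 mm) begins 54 mm behind the grasp point. The pads swing forward as they close: fully open they stand 13 mm farther back than shut.
Start: joints at [-1.343, 0.477, 0.022, 1.555, -0.011, 1.109, -0.083], TCP at [0.222, 0.637, 0.405] pointing down, gripper open.
Joint ranges: [-2.96, 2.96], [-0.34, 2.1], [-1.41, 1.46], [0.24, 2.44], [-1.37, 4.51], [0.17, 1.92], [-2.96, 2.96]. Speed limits (rad/s): [2.39, 2.39, 3.14, 3.14, 3.14, 3.14, 3.14].

## Interface

Orientations are given as a unit quaternion [w, x, y, z].
In Python, from station import sensors, read_camera, bot gives the robot as it stands. The module is installed in compiled form; this text tells all that it offers.
- The arm moves only by the tool play_rows, never from a script. Its argument "commands" is a list of rows, each a list of 4 numbers: the shift along the tool's x, y, z in m, then the turn about the tool's z in degrees. A call has 1 to 20 rows; each row shifts and turns the commanded pose from where the row before left it, along the tool's axes as they then stand; what a row does not reach is not made up. A row lasts 1/10 s, in which the tool goes at most 50 mm and 8.59 degrees, less where a joint would pass 70% of its speed; a pose out of reach is approached as far as the arm can. A call with a gripper value outside its range is refused whole. "claw" is the finger opening in m, from 0 to 0.0854, set as the call begins (left out, the last holds). The fingers move at their own pace and stop on an object; "force" is the grip in N (left out, the last holds). Time passes only in rows, so rows that do not move let the fingers close. It gives the time, the measured TCP pose, the force and the opening at its end, in the units of the state.
- sensors.get_obs(): the state, without advancing time (a new reading comes with each control period).
- read_camera(name): name is "side" or "top"; returns a dict with "frame" (400x640x3 uint8, blue, green, red), "depth" (400x640 float32, m along the optical axis (not along the pixel's ray), 0 where there is no reading), "fx", "fy", "cx", "cy" (pixels), "rvec" (rotation vector, rad) and "tvec" (3), from world to camera coordinates, as OpenCV has them. Camera axes: x right, y down, z forward; pixel columns grow to the right and rows downward; lengths in m; the calibration is good to about 2 mm. A picture is of the moment at which its call begins.
- bot.hand_in(): hands the job in, once; it reports no verdict.
The state is a dict: "t": time; "q": joint angles; "joint_vel": joint speeds; "joint_torque": joint torques, N m; "eef_pos": TCP position; "tool_rot": TCP orientation; "contact_force": force on the tool from outside, world axes, zero at the start; "torque": the same for the moment, N m; "gripper_width": opening from 0.0 (shut) to 1.0 (fully open).
Only numpy, scipy, OpenCV 4.12 (cv2) and the standard library are available. Lean on these libraries where they do the work, as an engineer would, in place of code of your own. Each camera call takes 0.05 s, during which the arm holds its last target.

## Task

Lift the tipping tray by its handle so that everything in it slides out onto the grate, and lower the tray again: the small collars drop through the bars into the catch bin and the large taper-footed post stays on top. Then pick the post off the bars and stand it upright, foot down and fully home, in the holder with the matching tapered socket (not the one with the narrow hole). Leave the mirror and lens mounts, the ring, the screwdriver and the flat bar where they are.

Things in the scene. Friction and masses are not known exactly. Their poses are not given: they have to be found in the camera images.
- station: fixed sorting station: grey sheet-metal catch bin, open on top, 214 mm wide (its x), with the grate on it; rims on its -y side and both x sides 110 mm high. Origin on the table under the hinge line of the tipping tray; the bin and grate reach from there 188 mm to its -y side, the tray lies on its +y side.
- grate_mid (a point): centre of the grate, at the bar tops, 95 mm above the table; axes as the station's. Four 8 mm steel bars run along y at x = -63, -21, 21, 63 mm, leaving 34 mm clear gaps
- hinge (a point): middle of the tray's hinge line, which runs along the station's x, 105 mm above the table, level with the tray's floor; axes as the station's. The tray is an aluminium channel 90 mm wide, 195 mm long inside, walls 40 mm, open at the grate end; two low ribs on its floor keep the post from rolling
- tray (a joint): tilt of the tray about its hinge line, rad: 0 = level on its stand (rest), 1.05 = stop, handle end raised, pouring onto the grate. It weighs about 0.45 kg, turns freely and sinks back by its own weight. Parts begin to slide out at 0.2 to 0.4 rad; tip it to 0.9 rad or more for a second to empty it
- tray_handle (a point): middle of the tray's handle: a round 12 mm bar, 84 mm clear between two uprights, parallel to the hinge line, free for 40 mm below and all above; with the tray level it is 180 mm from the hinge line towards the station's +y and 85 mm above the tray floor. Moves with the tray; a pinched bar can turn between the fingers
- post_mid (a point): the large piece: bare steel round post with a tapered foot, 130 mm long, 0.4 to 0.65 kg. The point is its centre of mass, on its axis; its y axis runs from foot to head, the head end 52 mm along +y. It starts lying in the tray, head towards the grate; tipped out, it usually lies along the bars in a gap, its axis about 16 mm above the bar tops
- post_foot (a point): centre of the tip of the post's tapered foot, 78 mm from post_mid along -y; axes as post_mid. The foot widens from 16 mm diameter at the tip to 44 mm at 45 mm from it; from there to the head the body is 50 mm in diameter. Smooth: a hard knock or push can turn it between gripping fingers
- socket_seat (a point): where the tip of the post's foot is when fully home in the tapered socket, on the bore's axis, 20 mm above the table. The post's shoulder then stands about 3 mm above the socket's rim
- socket_mouth (a point): centre of the mouth of the tapered socket, 62 mm above the table: a fixed dark grey round holder, 68 mm diameter, on a 90 x 76 x 10 mm foot plate; its upright bore tapers like the post's foot and is 42 mm across at the mouth
- plain_holder_mouth (a point): centre of the mouth of another fixed holder, the same outside but with a narrow straight 14 mm bore: not for this post; its top is 62 mm above the table
- collar0_mid (a point): centre of one of the four small steel collars, 24 mm diameter and 22 mm high, 50 g; it starts in the tray behind the post and drops through the gaps of the grate
- collar1_mid (a point): centre of one of the four small steel collars, 24 mm diameter and 22 mm high, 50 g; it starts in the tray behind the post and drops through the gaps of the grate
- collar2_mid (a point): centre of one of the four small steel collars, 24 mm diameter and 22 mm high, 50 g; it starts in the tray behind the post and drops through the gaps of the grate
- collar3_mid (a point): centre of one of the four small steel collars, 24 mm diameter and 22 mm high, 50 g; it starts in the tray behind the post and drops through the gaps of the grate
- mirror_mount: a mirror mount, black 52 mm square frame on a steel post and a 60 x 50 mm foot, about 110 mm tall, a bystander; origin under its foot
- lens_mount: a lens mount like the mirror mount, about 105 mm tall, a bystander; origin under its foot
- lens_cell: a black ring 52 mm across and 14 mm high lying on the table, a bystander; origin under its centre
- driver: a screwdriver 170 mm long lying on the table, a bystander; origin about its middle
- clamp_bar: a flat black bar 100 x 28 x 14 mm lying on the table, a bystander; origin under its centre
Mind the look-alikes: they are no part of the job. Leave any purple look-alike of the part that bears post_mid alone.

How it is judged:
By the outcome, as a careful person would: the job done as asked, in the order asked, and still so for the second after the job is handed in, with the robot touching nothing.
It also fails if it takes over 70 s, if anything falls off the work surface, if the arm or the gripper's body presses on something with over 40 N, if the wrist force passes 120 N, or if a joint passes its speed limit or range.

## Working session

There is one attempt and no reset: what is moved stays moved. The work goes in short steps, Python scripts to look and compute and a tool call to move; the robot and the scene stay as the last step left them, time stands still between calls to the robot, and variables do not carry over. Pictures are saved under pics/ and viewed, and the job is handed in when it is done.

Besides the shell and the picture viewer there is one more tool, called after "Emit:" as name(argument=value, ...) on one line, values as JSON. play_rows: Moves the arm, as the interface text tells. Its arguments: {"type":"object","properties":{"commands":{"type":"array"},"claw":{"type":"number"},"force":{"type":"number"}},"required":["commands"]}

```bash
mkdir -p pics; cat > h.py <<'E'
import numpy as np, cv2
from station import sensors, read_camera, bot
def cam(n):
    c=read_camera(n); c['R']=cv2.Rodrigues(np.array(c['rvec'],float))[0]; c['t']=np.array(c['tvec'],float).ravel(); return c
def pts(c):
    d=c['depth']; v,u=np.mgrid[:400,:640]
    P=np.stack([(u-c['cx'])/c['fx']*d,(v-c['cy'])/c['fy']*d,d],-1)
    W=(P-c['t'])@c['R']; W[d==0]=np.nan; return W
def ray(c,u,v,z):
    d=c['R'].T@np.array([(u-c['cx'])/c['fx'],(v-c['cy'])/c['fy'],1]); o=-c['R'].T@c['t']
    return o+d*(z-o[2])/d[2]
def proj(c,p):
    q=c['R']@np.array(p)+c['t']; return q[0]/q[2]*c['fx']+c['cx'],q[1]/q[2]*c['fy']+c['cy']
E
python3 - <<'E'
from h import *
print(sensors.get_obs())
for n in('top','side'):
    c=cam(n); cv2.imwrite(f'pics/{n}0.png',c['frame']); print(n,-c['R'].T@c['t'],c['fx'],c['R'][2])
    np.savez(f'{n}0.npz',**{k:c[k] for k in('frame','depth','fx','fy','cx','cy','R','t')})
E
```

```text
{'t': 0.0, 'q': array([-1.34309756,  0.47777905,  0.02233591,  1.55645014, -0.01150113,
        1.10928945, -0.08311894]), 'joint_vel': array([-0.00016815,  0.00148107,  0.00018125,  0.0004171 , -0.00025656,
        0.00075218,  0.00018483]), 'joint_torque': array([ 1.97410518e-04, -5.96449149e+01,  1.60830639e+00, -2.81192887e+01,
        1.25406525e-02,  9.59708792e-03,  2.58707274e-05]), 'eef_pos': array([0.22232694, 0.63704168, 0.40374003]), 'tool_rot': array([-8.56224752e-05,  1.67108834e-01,  9.85938045e-01, -8.94858893e-04]), 'contact_force': array([0.71309078, 0.17010431, 0.43714275]), 'torque': array([-0.04200752, -0.00786964,  0.01770806]), 'gripper_width': 0.9975415880030787}
top [ 0.24998863 -0.01816969  1.71475891] 515.1372591845513 [ 0.1741867  -0.00555449 -0.98469698]
side [0.42265589 0.86544834 0.85027164] 441.67364165036935 [ 0.09829959 -0.78039806 -0.61750794]
```

```bash
ls pics
```

```text
side0.png
top0.png
```

View pics/top0.png

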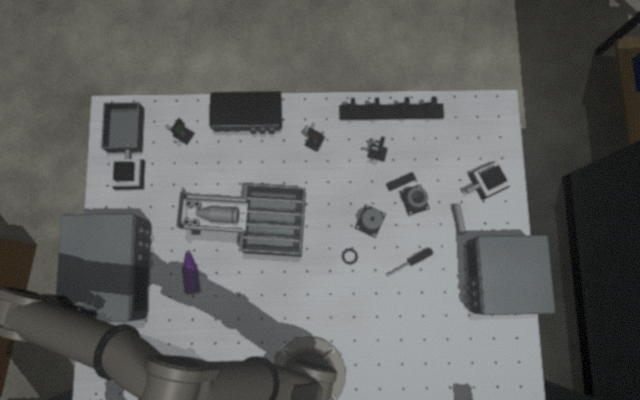

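View pics/side0.png

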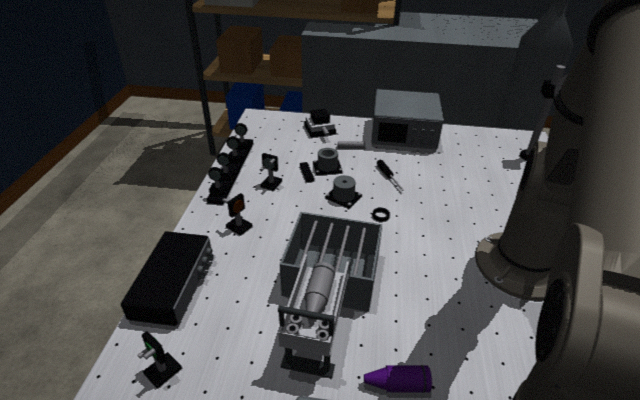

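The top view shows the tray at about (215,213), the grate at about (275,220), and the holders at (370,220) and (414,198). In the side view one holder is at (328,160) and the other at (344,190). I'll zoom in on these.

```bash
python3 - <<'E'
import cv2,numpy as np
a=cv2.imread('pics/top0.png'); s=cv2.imread('pics/side0.png')
cv2.imwrite('pics/t_z.png',cv2.resize(a[170:270,170:320],None,fx=5.3,fy=5.3,interpolation=cv2.INTER_CUBIC))
cv2.imwrite('pics/t_h.png',cv2.convertScaleAbs(cv2.resize(a[160:250,330:450],None,fx=6,fy=6,interpolation=cv2.INTER_CUBIC),alpha=1.5))
cv2.imwrite('pics/s_h.png',cv2.convertScaleAbs(cv2.resize(s[130:230,250:410],None,fx=5,fy=5,interpolation=cv2.INTER_CUBIC),alpha=1.8))
cv2.imwrite('pics/s_z.png',cv2.convertScaleAbs(cv2.resize(s[205:385,260:400],None,fx=3.3,fy=3.3,interpolation=cv2.INTER_CUBIC),alpha=1.5))
E
```

```text
(no output)
```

View pics/t_z.png

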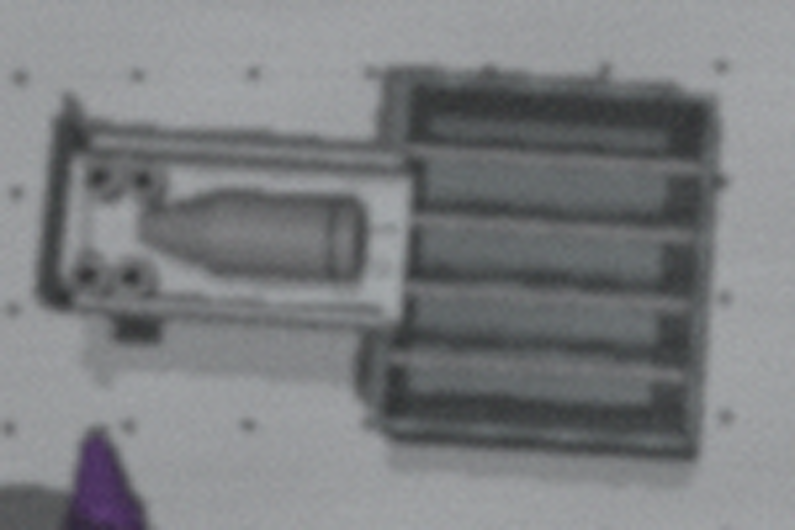

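View pics/t_h.png

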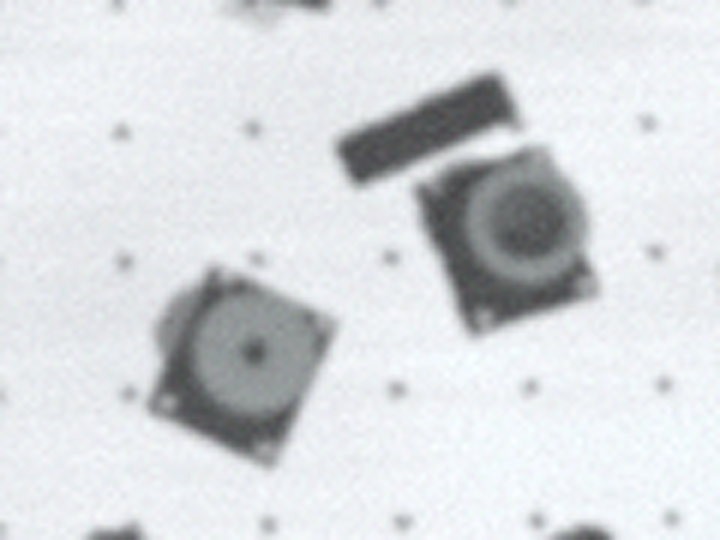

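View pics/s_h.png

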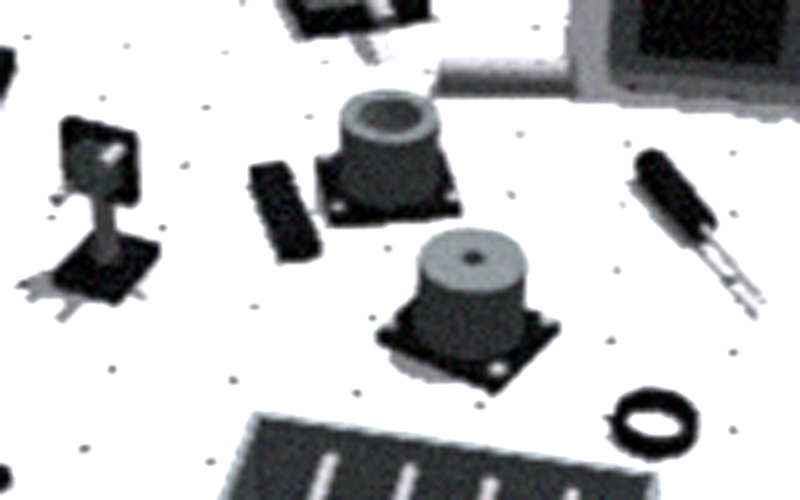

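View pics/s_z.png

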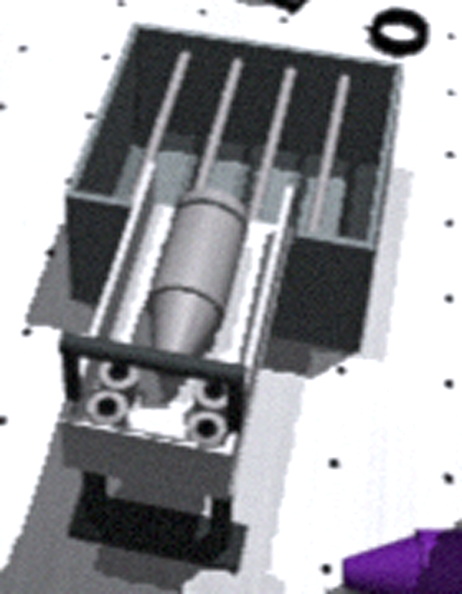

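```bash
python3 - <<'E'
from h import *
def L(n):
    d=np.load(n+'0.npz'); return {k:d[k] for k in d.files}
t=L('top'); s=L('side')
# bars via top
ori=[]
for (a,b) in [((415,148),(700,168)),((415,217),(692,235)),((412,286),(690,304)),((395,352),(680,374))]:
    p=ray(t,170+a[0]/5.3,170+a[1]/5.3,.095);q=ray(t,170+b[0]/5.3,170+b[1]/5.3,.095)
    print('bar',p[:2],q[:2],np.degrees(np.arctan2(-(q-p)[0],(q-p)[1]*-1)))
for nm,c in(('top',t),('side',s)):
    W=pts(c)
    m=(W[...,2]>.172)&(W[...,2]<.21)&(W[...,0]>.3)&(W[...,0]<.75)&(W[...,1]>.3)&(W[...,1]<.62)
    v,u=np.nonzero(m); print(nm,m.sum())
    if m.sum():
        P=W[m]; print(P.min(0),P.max(0),P.mean(0)); 
        x=P[:,0]; print(np.polyfit(P[:,0],P[:,1],1)); print(u.min(),u.max(),v.min(),v.max())
# handle by picture
for nm,c,a,b in(('top',t,(170+72/5.3,170+128/5.3),(170+56/5.3,170+295/5.3)),('side',s,(260+65/3.3,205+342/3.3),(260+242/3.3,205+367/3.3))):
    print(nm,ray(c,*a,.19),ray(c,*b,.19))
print('socket top',ray(t,417.5,197,.062),'side',ray(s,250+389/5,130+115/5,.062))
print('plain',ray(t,372.3,218.5,.062),ray(s,250+472/5,130+258/5,.062))
W=pts(t); print(W[197,417],W[205,420], W[190,410],W[222,376])
# bin rim corners side
for u,v in((137,27),(402,66),(375,245),(70,190)): print('rim',ray(s,260+u/3.3,205+v/3.3,.11))
for u,v in((715,95),(695,455)): print('rimT',ray(t,170+u/5.3,170+v/5.3,.11))
E
```

```text
bar [0.55549501 0.18307296] [0.5405272  0.01132173] 4.9806376996568975
bar [0.51333192 0.18281957] [0.49976264 0.01661828] 4.667484564508566
bar [0.4715716  0.18436132] [0.45808955 0.01829893] 4.641472736777228
bar [0.43210681 0.19423214] [0.41626442 0.02472825] 5.33954307236707
top 2335
[0.30004283 0.36563754 0.17200421] [0.55931624 0.61987082 0.2045978 ] [0.40579169 0.5560396  0.17896296]
[-0.33235894  0.6909081 ]
96 185 192 280
side 497
[0.45541262 0.36848688 0.17215579] [0.55957496 0.52728079 0.19989089] [0.5042995  0.39403101 0.19154295]
[-0.38875     0.59007745]
278 335 305 399
top [0.55221334 0.36621632 0.19      ] [0.45665256 0.37253955 0.19      ]
side [0.55732571 0.3714103  0.19      ] [0.45847477 0.37369238 0.19      ]
socket top [ 0.55609024 -0.365235    0.062     ] side [ 0.55738698 -0.36412196  0.062     ]
plain [ 0.48752687 -0.21501063  0.062     ] [ 0.48802768 -0.21317717  0.062     ]
[ 0.56451623 -0.37307979  0.01664764] [ 0.52946189 -0.37202406  0.06200045] [ 0.57927337 -0.34136107  0.06455595] [ 0.47558893 -0.22629964  0.06423922]
rim [0.58077423 0.0073565  0.11      ]
rim [0.37354431 0.02203964 0.11      ]
rim [0.38633999 0.20414152 0.11      ]
rim [0.59692982 0.18540368 0.11      ]
rimT [0.58218336 0.00150987 0.11      ]
rimT [0.36698682 0.0160587  0.11      ]
```

```bash
cat >> h.py <<'E'
from scipy.spatial.transform import Rotation as Ro
def st():
    o=sensors.get_obs(); w,x,y,z=o['tool_rot']; R=Ro.from_quat([x,y,z,w]).as_matrix(); return o,np.array(o['eef_pos']),R
def go(target):
    o,p,R=st(); print('t',o['t'],'p',p.round(4),'yaw_y',np.degrees(np.arctan2(R[1,1],R[0,1])).round(2),'d_tool',(R.T@(np.array(target)-p)).round(4),'F',np.round(o['contact_force'],1),'w',o['gripper_width'])
E
python3 - <<'E'
from h import *
def L(n):
    d=np.load(n+'0.npz'); return {k:d[k] for k in d.files}
yd=np.array([.0819,.9966]); xd=np.array([.9966,-.0819])
for n in('top','side'):
    W=pts(L(n)); m=(W[...,2]>.182)&(W[...,2]<.203)&(W[...,0]>.44)&(W[...,0]<.57)&(W[...,1]>.34)&(W[...,1]<.395)
    P=W[m]; a=P[:,:2]@xd; b=P[:,:2]@yd; print(n,m.sum(),a.min(),a.max(),np.median(b),np.percentile(b,[5,95]),np.percentile(P[:,2],[50,95]),np.polyfit(a,b,1)[0])
    am=(a.min()+a.max())/2; print(am*xd+np.median(b)*yd)
R=Ro.from_euler('z',0)
o,p,R=st(); a=np.radians(85.3); y=np.array([np.cos(a),np.sin(a),0]); x=np.cross(y,[0,0,-1]); Rn=np.stack([x,y,[0,0,-1]],1)
print(Rn.T@(np.array([.507,.371,.405])-p), R[:,0])
E
```

```text
top 141 0.4252446445944726 0.5272142856814788 0.4145582676876804 [0.40964402 0.42073789] [0.19404012 0.19905498] 0.006626730367825513
[0.50856261 0.37414558]
side 408 0.42297206510740476 0.5270044160507968 0.41999353057770816 [0.41352758 0.42267739] [0.19545882 0.19797186] 0.004338645118494589
[0.50777075 0.37966402]
[-0.30551621 -0.24183645 -0.00117992] [-9.44159880e-01  3.29487646e-01 -1.12714607e-04]
```

Emit:
play_rows(commands=[[0, 0, 0, -7.35], [0, 0, 0, -7.35], [-0.0306, -0.0239, 0, 0], [-0.0306, -0.0239, 0, 0], [-0.0306, -0.0239, 0, 0], [-0.0306, -0.0239, 0, 0], [-0.0306, -0.0239, 0, 0], [-0.0306, -0.0239, 0, 0], [-0.0306, -0.0239, 0, 0], [-0.0306, -0.0239, 0, 0], [-0.0306, -0.0239, 0, 0], [-0.0306, -0.0239, 0, 0], [0, 0, 0, 0], [0, 0, 0, 0]], claw=0.05, force=35)

```text
t: 1.5
eef_pos: [0.5092, 0.3737, 0.4042]
tool_rot: [-0.0, 0.041, 0.999, -0.0]
contact_force: [-1.3, 0.7, -0.7]
gripper_width: 0.584
```

```bash
python3 - <<'E'
from h import *
go([.508,.374,.345]); c=cam('side'); cv2.imwrite('pics/s1.png',cv2.resize(c['frame'][150:400,180:440],None,fx=2.3,fy=2.3,interpolation=cv2.INTER_CUBIC))
print(sensors.get_obs()['q'])
E
```

```text
t 1.5 p [0.5092 0.3737 0.4042] yaw_y 85.31 d_tool [0.0012 0.0002 0.0592] F [-1.3  0.7 -0.7] w 0.5838799895081065
[-0.78795966  0.40593324  0.07152282  1.6691845  -0.03301593  1.06850877
  0.78532175]
```

View pics/s1.png

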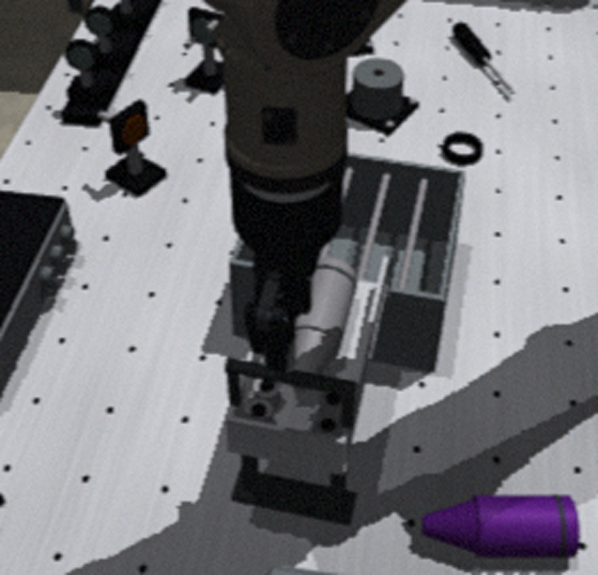

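```bash
python3 - <<'E'
from h import *
c=cam('side')
for p in([.509,.374,.231],[.508,.374,.19],[.556,.370,.19],[.460,.378,.19]):
    u,v=proj(c,p); print(u,v,(u-180)*2.3,(v-150)*2.3)
E
```

```text
305.4075360172405 298.398756700034 288.4373328396531 341.31714041007825
306.139004418653 313.04289645828555 290.1197101629018 374.99866185405676
280.56952911315847 308.09895408688106 231.30991696026445 363.6275943998264
332.2148313058803 318.08474357782615 350.09411200352463 386.5949102290001
```

Emit:
play_rows(commands=[[0.0008, 0, 0.012, 0], [0.0008, 0, 0.012, 0], [0.0008, 0, 0.012, 0], [0.0008, 0, 0.012, 0], [0, 0, 0.011, 0], [0, 0, 0, 0], [0, 0, 0, 0]])

```text
t: 2.3
eef_pos: [0.5055, 0.3751, 0.3455]
tool_rot: [-0.0, 0.04, 0.999, -0.0]
contact_force: [-0.4, 0.6, -0.4]
gripper_width: 0.584
```

Emit:
play_rows(commands=[[0, 0, 0, 0], [0, 0, 0, 0], [0, 0, 0, 0], [0, 0, 0, 0], [0, 0, 0, 0], [0, 0, 0, 0]], claw=0.0, force=35)

```text
t: 2.9
eef_pos: [0.5055, 0.3761, 0.3465]
tool_rot: [0.001, 0.039, 0.999, 0.001]
contact_force: [1.3, 5.3, 0.1]
gripper_width: 0.124
```

```bash
python3 - <<'E'
from h import *
go([.508,.374,.345]); c=cam('side'); cv2.imwrite('pics/s2.png',cv2.resize(c['frame'][230:400,220:400],None,fx=3.3,fy=3.3,interpolation=cv2.INTER_CUBIC))
E
```

```text
t 2.9 p [0.5055 0.3761 0.3465] yaw_y 85.5 d_tool [-0.0026 -0.0019  0.0015] F [1.3 5.3 0.1] w 0.1243724819675618
```

View pics/s2.png

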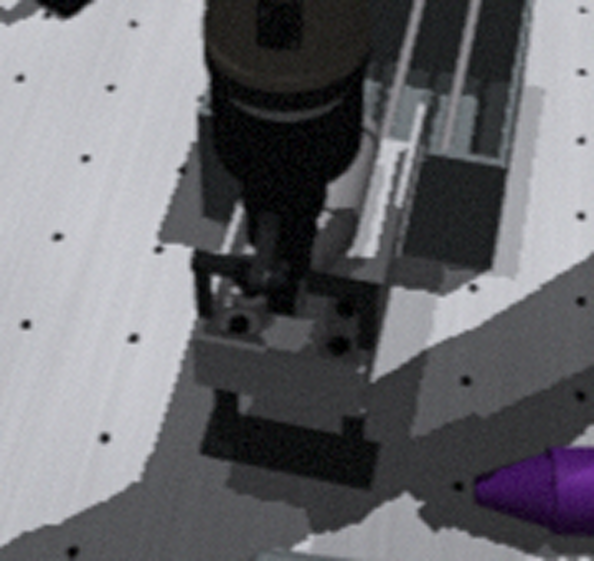

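```bash
python3 - <<'E'
import numpy as np
r=.19906;f=np.arctan2(.085,.18)
th=np.r_[np.linspace(0,.2,6),np.linspace(.2,.5,13)[1:],np.linspace(.5,.97,13)[1:]]
y=r*np.cos(f+th);z=r*np.sin(f+th)
print([[0,round(a,4),round(-b,4),0] for a,b in zip(np.diff(y),np.diff(z))])
E
```

```text
[[0, np.float64(-0.0035), np.float64(-0.0071), 0], [0, np.float64(-0.0038), np.float64(-0.007), 0], [0, np.float64(-0.0041), np.float64(-0.0068), 0], [0, np.float64(-0.0044), np.float64(-0.0067), 0], [0, np.float64(-0.0046), np.float64(-0.0065), 0], [0, np.float64(-0.003), np.float64(-0.004), 0], [0, np.float64(-0.0031), np.float64(-0.0039), 0], [0, np.float64(-0.0032), np.float64(-0.0038), 0], [0, np.float64(-0.0033), np.float64(-0.0037), 0], [0, np.float64(-0.0034), np.float64(-0.0036), 0], [0, np.float64(-0.0035), np.float64(-0.0035), 0], [0, np.float64(-0.0036), np.float64(-0.0035), 0], [0, np.float64(-0.0037), np.float64(-0.0034), 0], [0, np.float64(-0.0038), np.float64(-0.0033), 0], [0, np.float64(-0.0038), np.float64(-0.0032), 0], [0, np.float64(-0.0039), np.float64(-0.0031), 0], [0, np.float64(-0.004), np.float64(-0.003), 0], [0, np.float64(-0.0064), np.float64(-0.0045), 0], [0, np.float64(-0.0066), np.float64(-0.0042), 0], [0, np.float64(-0.0067), np.float64(-0.004), 0], [0, np.float64(-0.0069), np.float64(-0.0037), 0], [0, np.float64(-0.007), np.float64(-0.0034), 0], [0, np.float64(-0.0071), np.float64(-0.0031), 0], [0, np.float64(-0.0073), np.float64(-0.0029), 0], [0, np.float64(-0.0074), np.float64(-0.0026), 0], [0, np.float64(-0.0075), np.float64(-0.0023), 0], [0, np.float64(-0.0075), np.float64(-0.002), 0], [0, np.float64(-0.0076), np.float64(-0.0017), 0], [0, np.float64(-0.0077), np.float64(-0.0014), 0]]
```

Emit:
play_rows(commands=[[0, -0.0035, -0.0071, 0], [0, -0.0038, -0.007, 0], [0, -0.0041, -0.0068, 0], [0, -0.0044, -0.0067, 0], [0, -0.0046, -0.0065, 0], [0, -0.003, -0.004, 0], [0, -0.0031, -0.0039, 0], [0, -0.0032, -0.0038, 0], [0, -0.0033, -0.0037, 0], [0, -0.0034, -0.0036, 0], [0, -0.0035, -0.0035, 0], [0, -0.0036, -0.0035, 0], [0, -0.0037, -0.0034, 0], [0, -0.0038, -0.0033, 0], [0, -0.0038, -0.0032, 0], [0, -0.0039, -0.0031, 0], [0, -0.004, -0.003, 0]])

```text
t: 4.65
eef_pos: [0.5004, 0.3146, 0.4238]
tool_rot: [0.001, 0.039, 0.999, 0.003]
contact_force: [0.5, 7.5, 4.8]
gripper_width: 0.122
```

```bash
python3 - <<'E'
from h import *
go([.508,.374,.345]); c=cam('side'); cv2.imwrite('pics/s3.png',cv2.resize(c['frame'][150:400,180:440],None,fx=2.3,fy=2.3,interpolation=cv2.INTER_CUBIC))
E
```

```text
t 4.65 p [0.5004 0.3146 0.4238] yaw_y 85.55 d_tool [-0.0027  0.0593  0.0792] F [0.5 7.5 4.8] w 0.1220415253261696
```

View pics/s3.png

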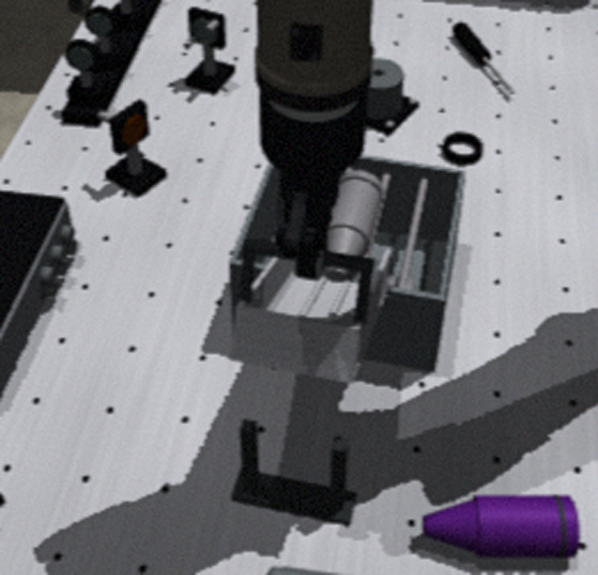

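The tray is at about 0.5 rad and the post has slid onto the grate at about (360,215). I'll carry on to 0.97 rad and hold.

Emit:
play_rows(commands=[[0, -0.0064, -0.0045, 0], [0, -0.0066, -0.0042, 0], [0, -0.0067, -0.004, 0], [0, -0.0069, -0.0037, 0], [0, -0.007, -0.0034, 0], [0, -0.0071, -0.0031, 0], [0, -0.0073, -0.0029, 0], [0, -0.0074, -0.0026, 0], [0, -0.0075, -0.0023, 0], [0, -0.0075, -0.002, 0], [0, -0.0076, -0.0017, 0], [0, -0.0077, -0.0014, 0], [0, 0, 0, 0], [0, 0, 0, 0], [0, 0, 0, 0], [0, 0, 0, 0], [0, 0, 0, 0], [0, 0, 0, 0], [0, 0, 0, 0]])

```text
t: 6.6
eef_pos: [0.4938, 0.2267, 0.4582]
tool_rot: [0.0, 0.04, 0.999, 0.0]
contact_force: [0.3, 2.7, 7.0]
gripper_width: 0.124
```

Emit:
play_rows(commands=[[0, 0, 0, 0], [0, 0, 0, 0], [0, 0, 0, 0], [0, 0, 0, 0], [0, 0, 0, 0], [0, 0, 0, 0], [0, 0, 0, 0]])

```text
t: 7.3
eef_pos: [0.4938, 0.2267, 0.4581]
tool_rot: [0.0, 0.04, 0.999, -0.0]
contact_force: [0.5, 2.6, 7.1]
gripper_width: 0.126
```

```bash
python3 - <<'E'
from h import *
go([.508,.374,.345]); c=cam('side'); cv2.imwrite('pics/s4.png',cv2.resize(c['frame'][150:400,180:440],None,fx=2.3,fy=2.3,interpolation=cv2.INTER_CUBIC))
c=cam('top'); cv2.imwrite('pics/t4.png',cv2.resize(c['frame'][170:270,170:320],None,fx=5.3,fy=5.3,interpolation=cv2.INTER_CUBIC))
E
```

```text
t 7.3 p [0.4938 0.2267 0.4581] yaw_y 85.43 d_tool [-0.0024  0.148   0.1131] F [0.5 2.6 7.1] w 0.12568066538322983
```

View pics/s4.png

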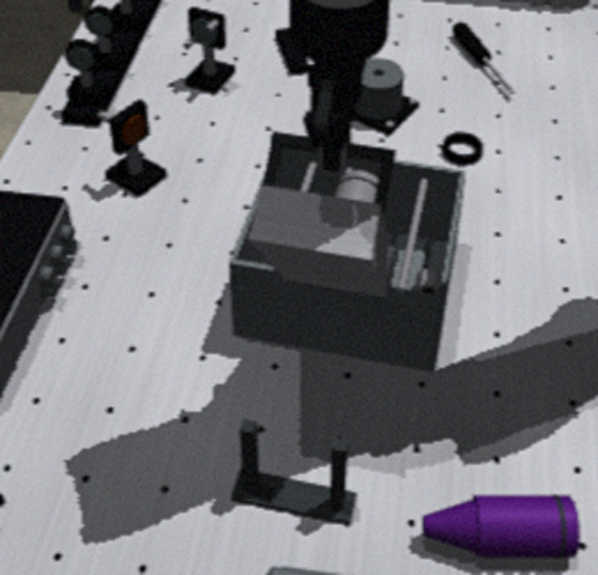

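View pics/t4.png

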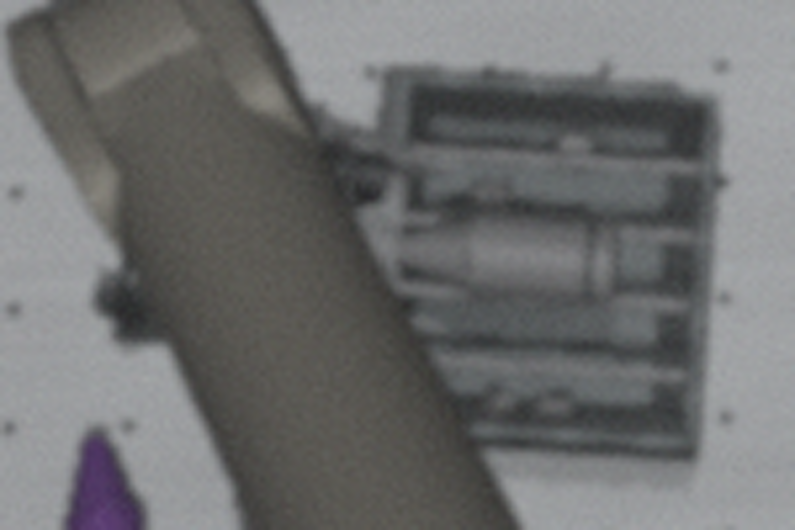

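Post in the middle gap; four collars visible in the bin at top-zoom (575,143), (490,190), (500,405) and (555,405). Next I'll lower the tray along the reverse arc.

Emit:
play_rows(commands=[[0, 0.0077, 0.0014, 0], [0, 0.0076, 0.0017, 0], [0, 0.0075, 0.002, 0], [0, 0.0075, 0.0023, 0], [0, 0.0074, 0.0026, 0], [0, 0.0073, 0.0029, 0], [0, 0.0071, 0.0031, 0], [0, 0.007, 0.0034, 0], [0, 0.0069, 0.0037, 0], [0, 0.0067, 0.004, 0], [0, 0.0066, 0.0042, 0], [0, 0.0064, 0.0045, 0], [0, 0.0079, 0.0061, 0], [0, 0.0076, 0.0065, 0], [0, 0.0073, 0.0068, 0], [0, 0.0071, 0.007, 0]])

```text
t: 9.0
eef_pos: [0.5028, 0.3429, 0.3945]
tool_rot: [-0.0, 0.04, 0.999, -0.0]
contact_force: [3.3, 0.0, -1.5]
gripper_width: 0.124
```

Emit:
play_rows(commands=[[0, 0.0067, 0.0073, 0], [0, 0.0063, 0.0077, 0], [0, 0.0046, 0.0065, 0], [0, 0.0044, 0.0067, 0], [0, 0.0041, 0.0068, 0], [0, 0.0038, 0.007, 0], [0, 0.0035, 0.0071, 0], [0, 0, 0, 0], [0, 0, 0, 0], [0, 0, 0, 0]])

```text
t: 10.0
eef_pos: [0.5052, 0.3758, 0.3464]
tool_rot: [-0.0, 0.04, 0.999, 0.0]
contact_force: [1.7, 2.7, -2.4]
gripper_width: 0.119
```

Emit:
play_rows(commands=[[0, 0, 0, 0], [0, 0, 0, 0], [0, 0, 0, 0], [0, 0, -0.015, 0], [0, 0, -0.025, 0], [0, 0, -0.035, 0], [0, 0, -0.04, 0], [0, 0, 0, 0]], claw=0.05)

```text
t: 10.8
eef_pos: [0.5065, 0.3761, 0.4691]
tool_rot: [0.004, 0.04, 0.999, 0.004]
contact_force: [1.7, 0.6, 0.5]
gripper_width: 0.587
```

```bash
python3 - <<'E'
from h import *
go([.508,.374,.345]); c=cam('side'); cv2.imwrite('pics/s5.png',cv2.resize(c['frame'][150:400,180:440],None,fx=2.3,fy=2.3,interpolation=cv2.INTER_CUBIC))
c=cam('top'); cv2.imwrite('pics/t5.png',cv2.resize(c['frame'][170:270,170:320],None,fx=5.3,fy=5.3,interpolation=cv2.INTER_CUBIC))
E
```

```text
t 10.8 p [0.5065 0.3761 0.4691] yaw_y 85.43 d_tool [-0.0007 -0.003   0.1241] F [1.7 0.6 0.5] w 0.5869441006432641
```

View pics/s5.png

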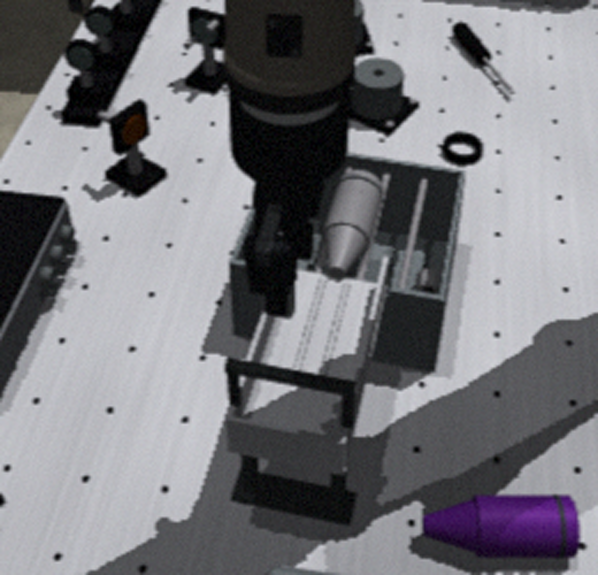

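View pics/t5.png

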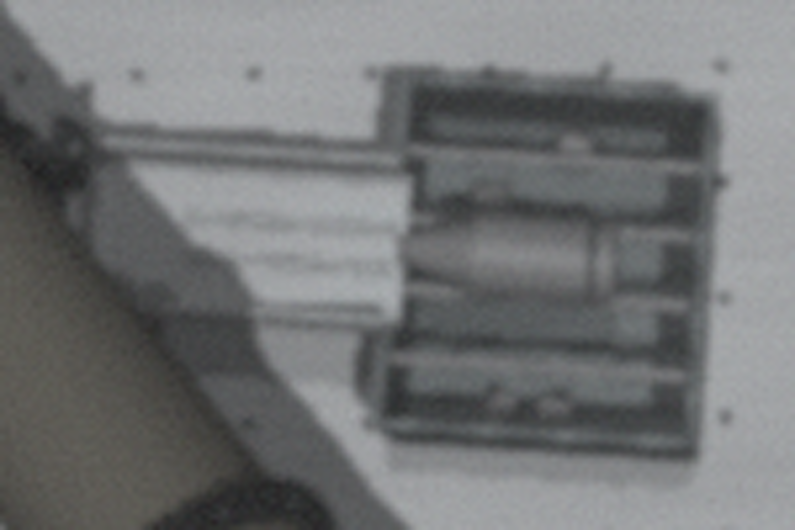

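The tray is level and empty, and the post lies in the middle gap: top-zoom head at x≈613, foot at x≈405, axis at y≈255. Next I'll measure the post and turn the wrist.

Emit:
play_rows(commands=[[0, 0, 0, 8.2], [0, 0, 0, 8.2], [0, 0, 0, 8.2], [0, 0, 0, 8.2], [0, 0, 0, 8.2], [0, 0, 0, 8.2], [0, 0, 0, 8.2], [0, 0, 0, 8.2], [0, 0, 0, 8.2], [0, 0, 0, 8.2], [0, 0, 0, 8.2], [0, 0, 0, 0]], claw=0.07)

```text
t: 12.1
eef_pos: [0.505, 0.3756, 0.4603]
tool_rot: [0.0, 0.736, 0.677, -0.001]
contact_force: [0.7, 0.4, 1.0]
gripper_width: 0.816
```

```bash
python3 - <<'E'
from h import *
t=cam('top')
W=pts(t)
yd=np.array([.0819,.9966]); xd=np.array([.9966,-.0819])
m=(W[...,2]>.115)&(W[...,2]<.16)&(W[...,0]>.44)&(W[...,0]<.54)&(W[...,1]>.03)&(W[...,1]<.20)
P=W[m];a=P[:,:2]@xd;b=P[:,:2]@yd
print(m.sum(),'a',np.percentile(a,[0,2,50,98,100]),'b',np.percentile(b,[0,2,50,98,100]),P[:,2].max(),np.percentile(P[:,2],95))
for u,v in((613,262),(400,250),(413,250),(590,258)):
    p=ray(t,170+u/5.3,170+v/5.3,.111); print(u,p[:2],p[:2]@xd,p[:2]@yd)
for v in(210,218,298,302): 
    p=ray(t,170+540/5.3,170+v/5.3,.111); print('edge',v,p[:2]@xd)
h=np.array([.5075,.377])-.18*yd; print('hinge',h,h@xd,h@yd)
s=cam('side'); W=pts(s)
m=(W[...,2]>.115)&(W[...,2]<.16)&(W[...,0]>.44)&(W[...,0]<.54)&(W[...,1]>.03)&(W[...,1]<.20)
P=W[m];a=P[:,:2]@xd;b=P[:,:2]@yd
if m.sum(): print('side',m.sum(),np.percentile(a,[2,50,98]),np.percentile(b,[0,2,98,100]),np.percentile(P[:,2],97))
go([.49,.1,.4]); cv2.imwrite('pics/s6.png',cv2.resize(s['frame'][180:300,240:400],None,fx=4.5,fy=4.5,interpolation=cv2.INTER_CUBIC))
E
```

```text
563 a [0.42791283 0.45209969 0.4743747  0.50004829 0.52198289] b [0.10033853 0.10271109 0.15616795 0.23064282 0.24214245] 0.14984851857203452 0.1395637391519344
613 [0.48184189 0.06330493] 0.4750189525153953 0.10255254294972818
400 [0.49103723 0.18961137] 0.4738385285901103 0.2291826396163586
413 [0.49091496 0.1819012 ] 0.47434814081386134 0.22148866862874042
590 [0.48445427 0.07692855] 0.4765066775367339 0.11634379648205685
edge 210 0.5033021509564195
edge 218 0.4984972809519297
edge 298 0.45072038497509964
edge 302 0.44834443594402323
hinge [0.492758 0.197612] 0.4748982 0.2372969994
side 210 [0.45201853 0.47007937 0.52118135] [0.10207049 0.10317745 0.23953923 0.24300913] 0.14290224512833116
t 12.2 p [0.5051 0.3757 0.4606] yaw_y -4.51 d_tool [-0.2759  0.0067  0.0609] F [-0.2  0.2 -0.1] w 0.8210621350551716
```

View pics/s6.png

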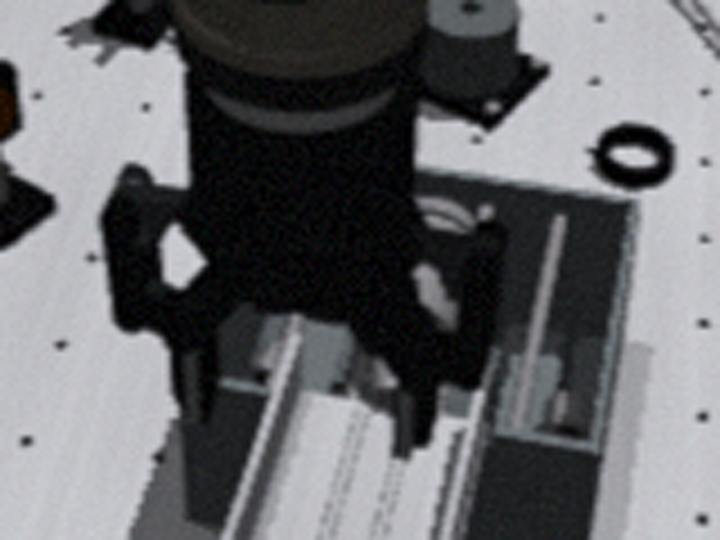

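Emit:
play_rows(commands=[[-0.03, 0, 0, 0], [-0.035, 0, 0, 0], [-0.035, 0, 0, 0], [-0.035, 0, 0, 0], [-0.035, 0, 0.01, 0], [-0.035, 0.001, 0.01, 0], [-0.035, 0, 0.02, 0], [-0.03, 0, 0.02, 0], [-0.02, 0, 0.02, 0], [-0.01, 0, 0.02, 0], [0, 0, 0, 0], [0, 0, 0, 0], [0, 0, 0, 0]])

```text
t: 13.5
eef_pos: [0.4821, 0.0776, 0.3623]
tool_rot: [0.0, 0.735, 0.678, 0.001]
contact_force: [-0.6, -0.6, 0.9]
gripper_width: 0.819
```

```bash
python3 - <<'E'
from h import *
go([.4824,.0767,.265]); s=cam('side');cv2.imwrite('pics/s7.png',cv2.resize(s['frame'][150:300,230:410],None,fx=4,fy=4,interpolation=cv2.INTER_CUBIC))
W=pts(s)
yd=np.array([.0819,.9966]); xd=np.array([.9966,-.0819])
m=(W[...,2]>.12)&(W[...,2]<.145)&(W[...,0]>.44)&(W[...,0]<.54)&(W[...,1]>.09)&(W[...,1]<.16)
P=W[m];a=P[:,:2]@xd;b=P[:,:2]@yd
print(np.percentile(a,[2,50,98]),P[:,2].max()); i=P[:,2]>.131; print(np.median(a[i]))
print(sensors.get_obs()['q'])
E
```

```text
t 13.5 p [0.4821 0.0776 0.3623] yaw_y -4.61 d_tool [-0.001   0.0002  0.0973] F [-0.6 -0.6  0.9] w 0.8191569928152665
[0.4526934  0.47301998 0.49727538] 0.1409967408392403
0.4751421496803381
[-0.7043748   0.23198656  0.48549229  2.06241381 -0.14072044  0.87618324
 -0.22017969]
```

View pics/s7.png

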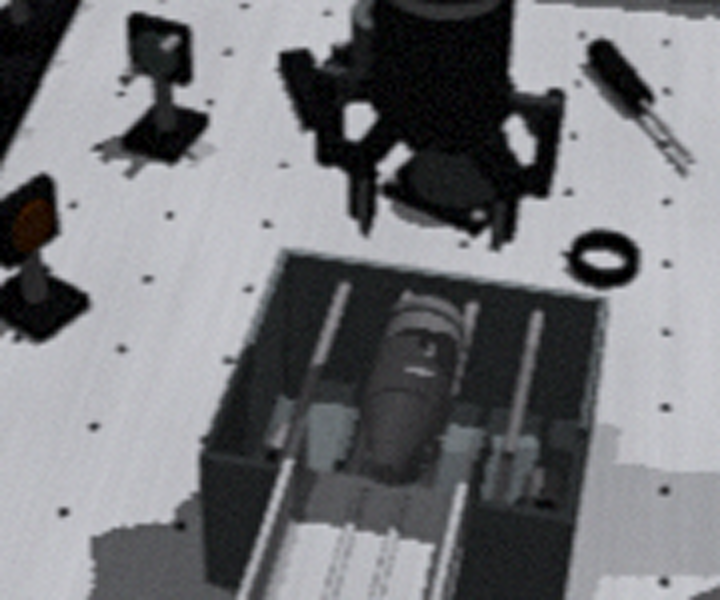

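Fingers straddle the post's head end, centred on it. I'll descend.

Emit:
play_rows(commands=[[0, 0, 0.02, 0], [0, 0, 0.02, 0], [-0.001, 0, 0.02, 0], [0, 0, 0.015, 0], [0, 0, 0.012, 0], [0, 0, 0.01, 0], [0, 0, 0, 0], [0, 0, 0, 0]])

```text
t: 14.35
eef_pos: [0.4818, 0.0758, 0.2646]
tool_rot: [0.0, 0.736, 0.677, 0.0]
contact_force: [-0.4, -0.6, 0.3]
gripper_width: 0.816
```

Emit:
play_rows(commands=[[0, 0, 0, 0], [0, 0, 0, 0], [0, 0, 0, 0], [0, 0, 0, 0], [0, 0, 0, 0], [0, 0, 0, 0]], claw=0.03, force=22)

```text
t: 14.95
eef_pos: [0.483, 0.0756, 0.2654]
tool_rot: [0.001, 0.736, 0.677, 0.002]
contact_force: [5.7, -0.9, 1.6]
gripper_width: 0.574
```

Emit:
play_rows(commands=[[0, 0, -0.01, 0], [0, 0, -0.01, 0], [0, 0, -0.01, 0], [0, 0, -0.01, 0], [0, 0, -0.015, 0], [0, 0, -0.015, 0], [0, 0, -0.015, 0], [0, 0, -0.015, 0], [0, 0, 0, 0], [0, 0, 0, 0]])

```text
t: 15.95
eef_pos: [0.4811, 0.0757, 0.3642]
tool_rot: [-0.0, 0.736, 0.677, 0.0]
contact_force: [0.2, -0.0, -6.1]
gripper_width: 0.576
```

```bash
python3 - <<'E'
from h import *
go([.4824,.0767,.265]); s=cam('side');cv2.imwrite('pics/s8.png',cv2.resize(s['frame'][120:300,230:410],None,fx=3.3,fy=3.3,interpolation=cv2.INTER_CUBIC))
E
```

```text
t 15.95 p [0.4811 0.0757 0.3642] yaw_y -4.73 d_tool [0.0011 0.0013 0.0992] F [ 0.2 -0.  -6.1] w 0.5755989164458405
```

View pics/s8.png

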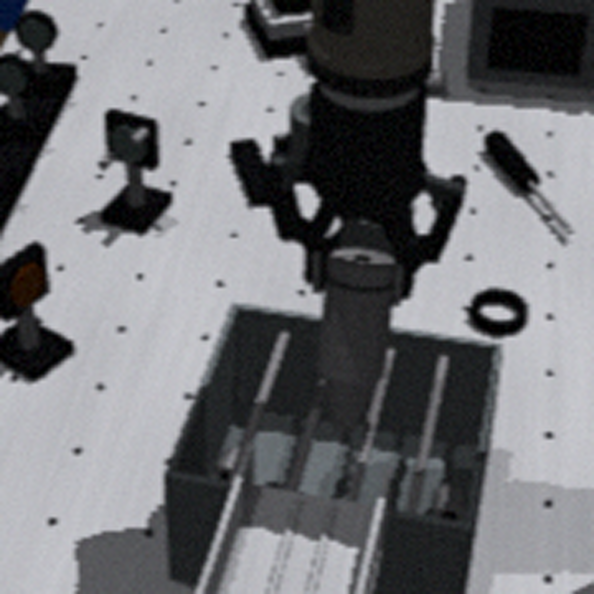

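Post swung nearly upright by its own weight, foot down. I'll lift clear and check the tilt.

Emit:
play_rows(commands=[[0, 0, -0.02, 0], [0, 0, -0.03, 0], [0, 0, -0.03, 0], [0, 0, -0.02, 0], [0, 0, 0, 0], [0, 0, 0, 0], [0, 0, 0, 0]])

```text
t: 16.7
eef_pos: [0.4808, 0.0757, 0.4623]
tool_rot: [-0.001, 0.736, 0.677, -0.002]
contact_force: [-0.3, 0.4, -6.5]
gripper_width: 0.575
```

```bash
python3 - <<'E'
from h import *
go([.4824,.0767,.265]); s=cam('side');cv2.imwrite('pics/s9.png',cv2.resize(s['frame'][100:280,230:410],None,fx=3.3,fy=3.3,interpolation=cv2.INTER_CUBIC))
t=cam('top');cv2.imwrite('pics/t9.png',cv2.resize(t['frame'][170:270,200:350],None,fx=5.3,fy=5.3,interpolation=cv2.INTER_CUBIC))
W=pts(s)
m=(abs(W[...,0]-.481)<.032)&(abs(W[...,1]-.076)<.08)&(W[...,2]>.165)&(W[...,2]<.30)
P=W[m]
for z in np.arange(.17,.30,.01):
    q=P[abs(P[:,2]-z)<.005]
    if len(q)>3: print(z.round(3),len(q),q[:,0].min().round(4),q[:,0].max().round(4),np.percentile(q[:,1],[50,95]).round(4))
E
```

```text
t 16.7 p [0.4808 0.0757 0.4623] yaw_y -4.73 d_tool [0.0015 0.0021 0.1973] F [-0.3  0.4 -6.5] w 0.5754238750481756
0.2 29 0.47 0.4926 [0.1138 0.1163]
0.21 37 0.468 0.4955 [0.1128 0.1163]
0.22 49 0.4642 0.4981 [0.1125 0.1156]
0.23 55 0.4607 0.4982 [0.1114 0.1158]
0.24 65 0.4564 0.5036 [0.1114 0.1152]
0.25 100 0.4557 0.5046 [0.1096 0.1153]
0.26 102 0.4558 0.5023 [0.1066 0.1122]
0.27 108 0.4551 0.5039 [0.1028 0.1082]
0.28 102 0.4554 0.5039 [0.0994 0.1045]
0.29 106 0.4561 0.5046 [0.0957 0.1022]
```

View pics/s9.png

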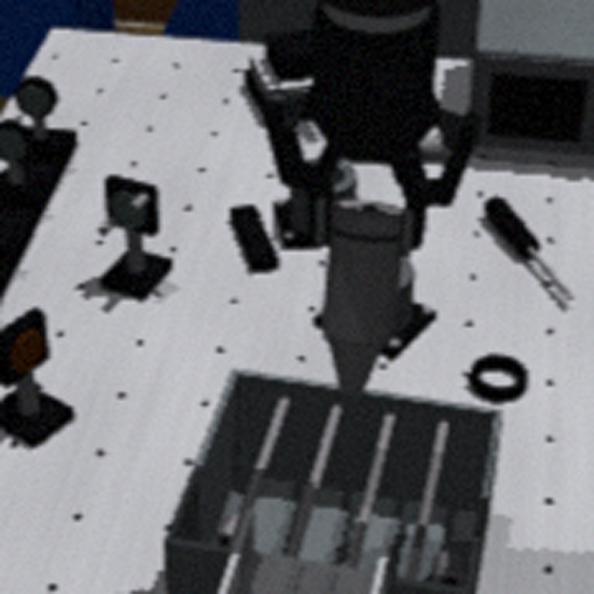

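View pics/t9.png

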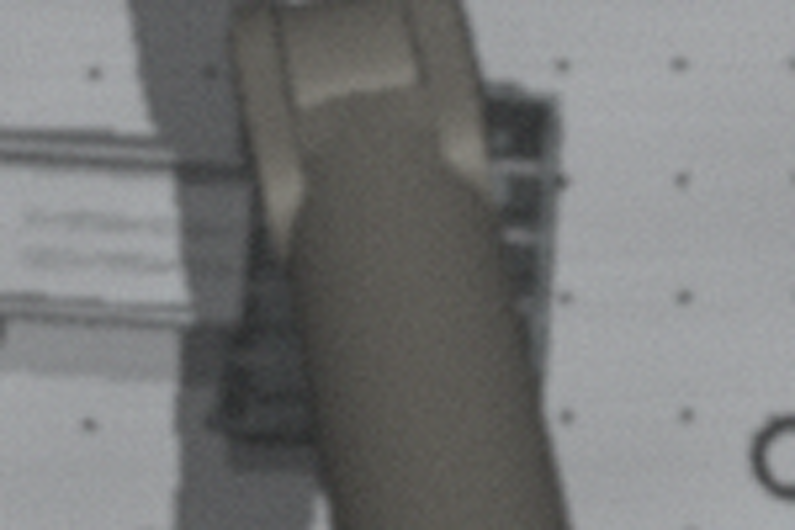

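The post hangs foot down but tilted about 19°, foot towards +y; in the side zoom the shoulder is at (355,340) and the tip at (350,392). I'll straighten it using the bore wall. First I'll move over the socket.

Emit:
play_rows(commands=[[-0.012, 0.003, 0, 0], [-0.02, 0.005, 0, 0], [-0.028, 0.007, 0, 0], [-0.03, 0.007, 0, 0], [-0.03, 0.007, 0, 0], [-0.03, 0.007, 0, 0], [-0.03, 0.007, 0, 0], [-0.03, 0.007, 0, 0], [-0.03, 0.007, 0, 0], [-0.03, 0.007, 0, 0], [-0.03, 0.007, 0, 0], [-0.03, 0.007, 0, 0], [-0.03, 0.007, 0, 0], [-0.03, 0.007, 0, 0], [-0.03, 0.008, 0, 0], [-0.026, 0.008, 0, 0], [-0.018, 0.005, 0, 0], [-0.0076, 0.002, 0, 0], [0, 0, 0, 0], [0, 0, 0, 0]])

```text
t: 18.8
eef_pos: [0.5572, -0.4032, 0.4638]
tool_rot: [-0.001, 0.736, 0.677, 0.0]
contact_force: [0.3, 0.5, -6.0]
gripper_width: 0.579
```

```bash
cat > post.py <<'E'
from h import *
def post(tag,box=None):
    o,p,R=st(); go(p)
    s=cam('side'); W=pts(s); u,v=map(int,proj(s,[p[0],p[1],p[2]-.22]))
    y0=max(0,min(400-130,v-70));x0=max(0,min(640-150,u-75))
    cv2.imwrite(f'pics/{tag}.png',cv2.convertScaleAbs(cv2.resize(s['frame'][y0:y0+130,x0:x0+150],None,fx=4.5,fy=4.5,interpolation=cv2.INTER_CUBIC),alpha=1.4)); print('crop',x0,y0)
    m=(abs(W[...,0]-p[0])<.05)&(abs(W[...,1]-p[1])<.08); P=W[m]
    for z in np.arange(p[2]-.30,p[2]-.14,.01):
        q=P[abs(P[:,2]-z)<.005]
        if len(q)>3: print(z.round(3),len(q),q[:,0].min().round(4),q[:,0].max().round(4),np.percentile(q[:,1],[50,95]).round(4))
E
python3 -c "
from post import *
post('s10'); print(st()[0]['q'])"
```

```text
t 18.8 p [ 0.5572 -0.4032  0.4638] yaw_y -4.71 d_tool [0. 0. 0.] F [ 0.3  0.5 -6. ] w 0.5792554031783819
crop 255 26
0.194 9 0.5486 0.5639 [-0.3702 -0.3669]
0.204 18 0.5463 0.5674 [-0.3689 -0.3654]
0.214 25 0.5431 0.5713 [-0.3689 -0.364 ]
0.224 35 0.5383 0.5712 [-0.3704 -0.3638]
0.234 37 0.5323 0.5749 [-0.3698 -0.3654]
0.244 43 0.5324 0.5787 [-0.3706 -0.3654]
0.254 59 0.5326 0.58 [-0.3732 -0.3665]
0.264 53 0.5314 0.5803 [-0.3762 -0.3673]
0.274 57 0.5314 0.5767 [-0.3784 -0.372 ]
0.284 60 0.5319 0.5782 [-0.3831 -0.3743]
0.294 60 0.5244 0.5878 [-0.3846 -0.3788]
0.304 79 0.518 0.5918 [-0.3906 -0.3823]
0.314 104 0.5179 0.5916 [-0.3938 -0.3851]
[ 0.08002039  0.52929507  0.69709978  1.48513288 -0.3489355   1.25486843
  0.7374232 ]
```

View pics/s10.png

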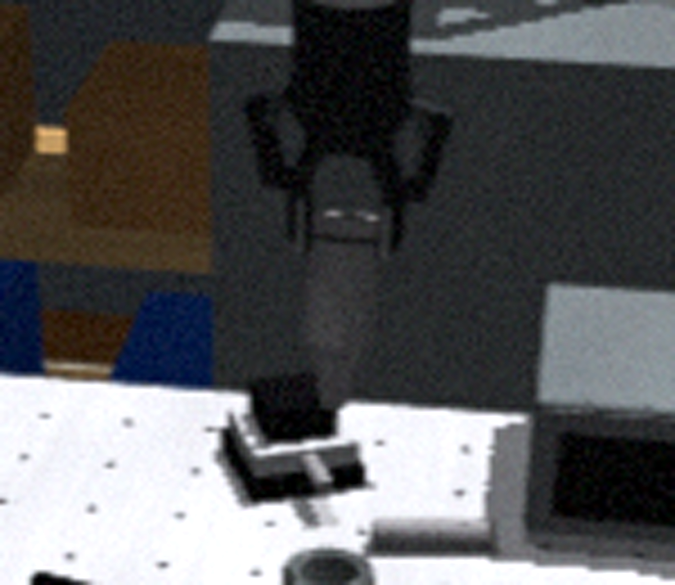

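Emit:
play_rows(commands=[[0.006, 0, 0.01, 0], [0.0055, 0, 0.02, 0], [0, 0, 0.025, 0], [0, 0, 0.025, 0], [0, 0, 0.02, 0], [0, 0, 0.015, 0], [0, 0, 0.01, 0], [0, 0, 0, 0], [0, 0, 0, 0]])

```text
t: 19.75
eef_pos: [0.5584, -0.3925, 0.34]
tool_rot: [0.001, 0.736, 0.677, 0.0]
contact_force: [-0.1, -0.8, -5.8]
gripper_width: 0.572
```

```bash
python3 -c "
from post import *
post('s11')"
```

```text
t 19.75 p [ 0.5584 -0.3925  0.34  ] yaw_y -4.73 d_tool [0. 0. 0.] F [-0.1 -0.8 -5.8] w 0.5721708148986321
crop 253 63
0.04 67 0.5233 0.5882 [-0.3381 -0.3292]
0.05 79 0.5231 0.5887 [-0.3469 -0.3292]
0.06 141 0.5234 0.5901 [-0.3542 -0.3314]
0.07 14 0.534 0.5887 [-0.3608 -0.3366]
0.08 16 0.5474 0.5704 [-0.3608 -0.354 ]
0.09 22 0.5447 0.5706 [-0.3597 -0.3552]
0.1 26 0.5419 0.5744 [-0.3603 -0.3554]
0.11 30 0.5357 0.5789 [-0.3622 -0.355 ]
0.12 45 0.5332 0.5826 [-0.3619 -0.3552]
0.13 42 0.5334 0.5799 [-0.3619 -0.3567]
0.14 50 0.5342 0.5789 [-0.3641 -0.3579]
0.15 51 0.5327 0.5806 [-0.3696 -0.3615]
0.16 54 0.5323 0.5812 [-0.3717 -0.3656]
0.17 47 0.5266 0.5845 [-0.3751 -0.3676]
0.18 76 0.5189 0.595 [-0.3799 -0.3713]
0.19 93 0.5189 0.595 [-0.3852 -0.3764]
```

View pics/s11.png

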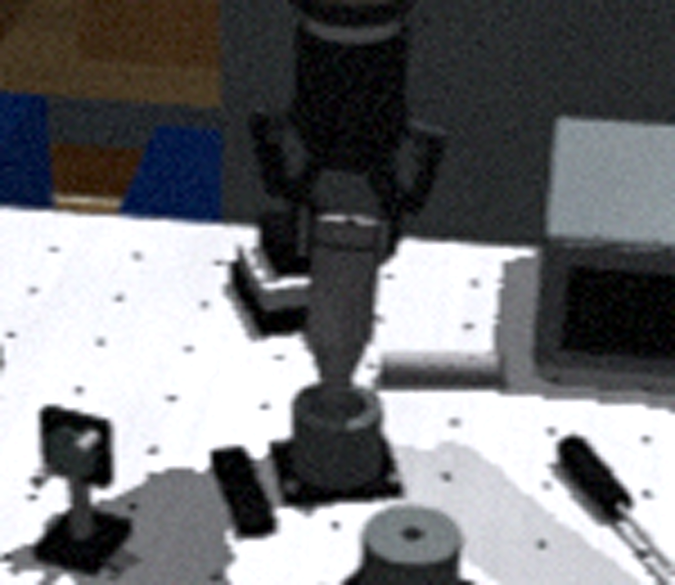

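Emit:
play_rows(commands=[[0, 0, 0.008, 0], [0, 0, 0.01, 0], [0, 0, 0.008, 0], [0, 0, 0.002, 0], [0, 0, 0, 0]])

```text
t: 20.3
eef_pos: [0.5581, -0.3918, 0.3104]
tool_rot: [-0.001, 0.736, 0.677, 0.0]
contact_force: [0.1, 2.1, -6.4]
gripper_width: 0.575
```

Emit:
play_rows(commands=[[0.003, 0, 0, 0], [0.003, 0, 0, 0], [0.003, 0, 0, 0], [0.003, 0, -0.001, 0], [0.003, 0, -0.001, 0], [0.003, 0, -0.001, 0], [0.003, 0, -0.001, 0], [0.003, 0, 0, 0], [0, 0, 0, 0]])

```text
t: 21.2
eef_pos: [0.5603, -0.368, 0.3153]
tool_rot: [-0.0, 0.736, 0.677, 0.0]
contact_force: [-0.0, -1.5, -5.9]
gripper_width: 0.576
```

```bash
python3 -c "
from post import *
post('s12')"
```

```text
t 21.2 p [ 0.5603 -0.368   0.3153] yaw_y -4.71 d_tool [0. 0. 0.] F [-0.  -1.5 -5.9] w 0.5760714901215874
crop 252 73
0.015 162 0.5105 0.6099 [-0.3375 -0.2979]
0.025 54 0.5241 0.5885 [-0.3374 -0.3295]
0.035 44 0.5247 0.5891 [-0.3373 -0.3311]
0.045 55 0.5233 0.5885 [-0.3371 -0.3301]
0.055 68 0.5233 0.5884 [-0.3418 -0.3298]
0.065 105 0.5229 0.5902 [-0.35   -0.3333]
0.075 27 0.5424 0.5757 [-0.3475 -0.3429]
0.085 29 0.5342 0.5831 [-0.3488 -0.3418]
0.095 42 0.5345 0.5794 [-0.3454 -0.3409]
0.105 39 0.5347 0.58 [-0.3476 -0.3411]
0.115 47 0.5349 0.5802 [-0.3485 -0.3431]
0.125 49 0.535 0.5815 [-0.3513 -0.3448]
0.135 38 0.5358 0.5814 [-0.3514 -0.3465]
0.145 54 0.5321 0.5869 [-0.353  -0.3461]
0.155 65 0.521 0.5982 [-0.3562 -0.3501]
0.165 123 0.5211 0.5981 [-0.3643 -0.352 ]
```

View pics/s12.png

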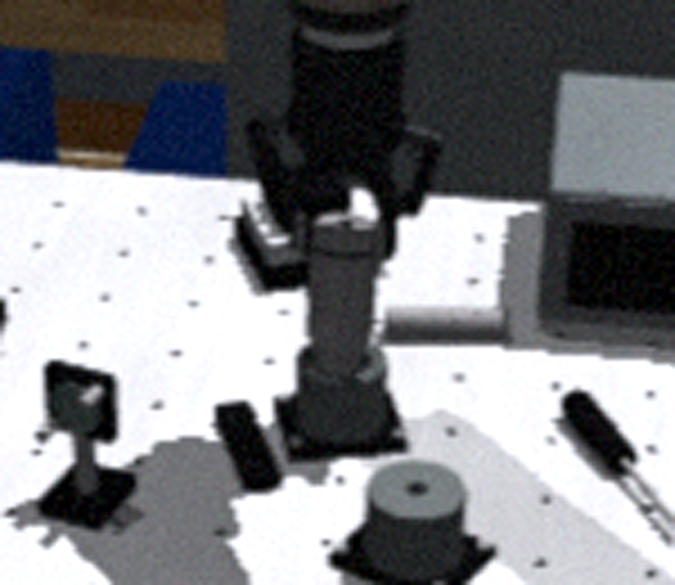

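Emit:
play_rows(commands=[[0.003, 0, 0, 0], [0.003, 0, -0.001, 0], [0.003, 0, 0, 0], [0.003, 0, 0, 0], [0.003, 0, 0, 0], [0, 0, 0, 0]])

```text
t: 21.85
eef_pos: [0.5615, -0.3529, 0.3162]
tool_rot: [-0.0, 0.736, 0.677, 0.0]
contact_force: [0.4, -1.0, -6.1]
gripper_width: 0.576
```

```bash
python3 -c "
from post import *
post('s13')"
```

```text
t 21.85 p [ 0.5615 -0.3529  0.3162] yaw_y -4.71 d_tool [0. 0. 0.] F [ 0.4 -1.  -6.1] w 0.5755299861450688
crop 251 75
0.016 158 0.5127 0.6109 [-0.3349 -0.2801]
0.026 47 0.5244 0.588 [-0.3365 -0.33  ]
0.036 50 0.5235 0.5888 [-0.3394 -0.3301]
0.046 50 0.5235 0.5891 [-0.3362 -0.3313]
0.056 72 0.5236 0.5897 [-0.3407 -0.3309]
0.066 92 0.5233 0.5898 [-0.3477 -0.3333]
0.076 20 0.542 0.5751 [-0.3443 -0.3392]
0.086 28 0.5359 0.5828 [-0.3397 -0.3339]
0.096 42 0.5354 0.5825 [-0.3408 -0.3348]
0.106 42 0.535 0.5831 [-0.3402 -0.3343]
0.116 43 0.5347 0.5827 [-0.3399 -0.334 ]
0.126 51 0.5343 0.5835 [-0.3429 -0.3351]
0.136 41 0.5353 0.5844 [-0.3429 -0.3374]
0.146 42 0.5336 0.5917 [-0.3417 -0.3377]
0.156 67 0.5225 0.5958 [-0.3429 -0.3349]
0.166 137 0.5221 0.599 [-0.3497 -0.3381]
```

View pics/s13.png

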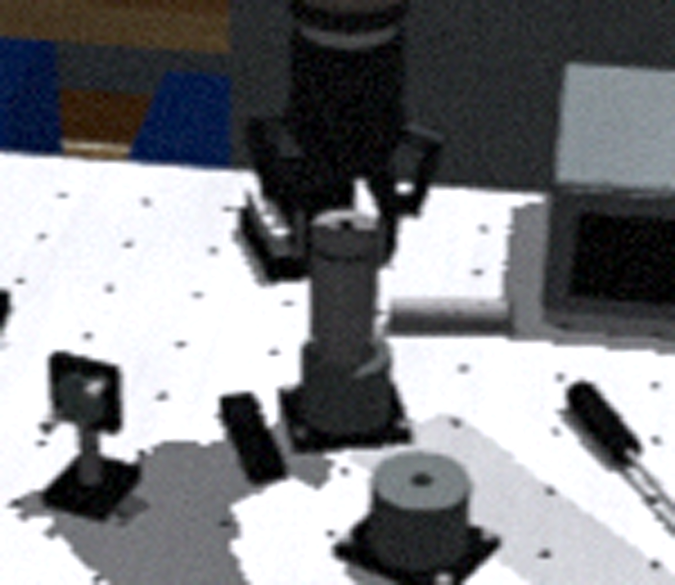

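Post now within about 3° of vertical, foot in the bore. I'll centre and lower it.

Emit:
play_rows(commands=[[-0.002, -0.0015, 0.002, 0], [-0.001, -0.001, 0.003, 0], [0, 0, 0.003, 0], [0, 0, 0.003, 0], [0, 0, 0.002, 0], [0, 0, 0, 0]])

```text
t: 22.5
eef_pos: [0.5586, -0.3564, 0.3029]
tool_rot: [-0.0, 0.736, 0.677, -0.0]
contact_force: [0.7, -1.8, -6.5]
gripper_width: 0.573
```

```bash
python3 -c "
from post import *
post('s14')"
```

```text
t 22.5 p [ 0.5586 -0.3564  0.3029] yaw_y -4.75 d_tool [0. 0. 0.] F [ 0.7 -1.8 -6.5] w 0.5733829662789868
crop 252 78
0.003 303 0.5086 0.6081 [-0.3177 -0.2811]
0.013 198 0.5092 0.6085 [-0.3372 -0.2829]
0.023 52 0.5239 0.6081 [-0.3371 -0.3193]
0.033 55 0.5249 0.5881 [-0.3367 -0.3308]
0.043 52 0.5232 0.589 [-0.3375 -0.3313]
0.053 51 0.5233 0.5886 [-0.336  -0.3294]
0.063 103 0.5238 0.5904 [-0.3472 -0.3314]
0.073 28 0.533 0.5792 [-0.3428 -0.3389]
0.083 39 0.5328 0.5794 [-0.3452 -0.3378]
0.093 43 0.5334 0.5796 [-0.344  -0.3372]
0.103 45 0.5316 0.5803 [-0.3453 -0.3385]
0.113 45 0.5315 0.5801 [-0.3443 -0.3393]
0.123 36 0.531 0.5802 [-0.3453 -0.3392]
0.133 52 0.5273 0.5889 [-0.3464 -0.3403]
0.143 65 0.5194 0.5964 [-0.3468 -0.3408]
0.153 133 0.5196 0.5931 [-0.3555 -0.3424]
```

Emit:
play_rows(commands=[[-0.001, 0, 0.002, 0], [-0.001, 0, 0.002, 0], [0, 0, 0.001, 0], [0, 0, 0.001, 0], [0, 0, 0.001, 0], [0, 0, 0, 0]])

```text
t: 23.15
eef_pos: [0.5588, -0.3582, 0.2967]
tool_rot: [0.0, 0.736, 0.677, 0.0]
contact_force: [-0.6, 1.4, -2.5]
gripper_width: 0.571
```

```bash
python3 -c "
from post import *
post('s15')"
```

```text
t 23.15 p [ 0.5588 -0.3582  0.2967] yaw_y -4.72 d_tool [0. 0. 0.] F [-0.6  1.4 -2.5] w 0.5707767257825925
crop 252 80
-0.003 152 0.509 0.6087 [-0.3143 -0.2806]
0.007 241 0.5092 0.6087 [-0.3286 -0.2811]
0.017 132 0.5092 0.6079 [-0.3342 -0.2832]
0.027 51 0.5248 0.5884 [-0.3366 -0.3304]
0.037 53 0.5249 0.5886 [-0.336  -0.3307]
0.047 50 0.5233 0.5885 [-0.3368 -0.3305]
0.057 66 0.5233 0.5907 [-0.3389 -0.3295]
0.067 82 0.5238 0.5893 [-0.3461 -0.3328]
0.077 41 0.5333 0.5793 [-0.3441 -0.3395]
0.087 37 0.5329 0.5797 [-0.3435 -0.3406]
0.097 47 0.5335 0.5804 [-0.3464 -0.3389]
0.107 41 0.5322 0.5802 [-0.3467 -0.3412]
0.117 46 0.5319 0.5808 [-0.3469 -0.34  ]
0.127 39 0.5271 0.586 [-0.3472 -0.3395]
0.137 66 0.5217 0.5961 [-0.3482 -0.3426]
0.147 139 0.5192 0.5964 [-0.3575 -0.3423]
```

View pics/s15.png

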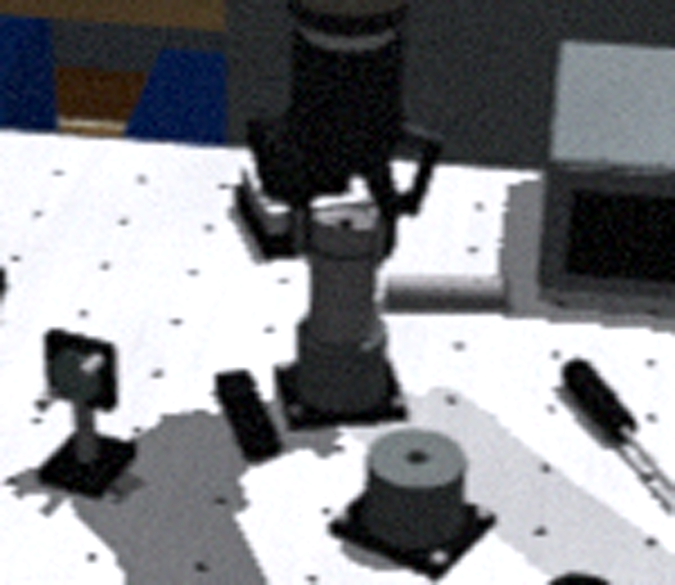

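Partly seated now. I'll press on gently.

Emit:
play_rows(commands=[[-0.001, 0, 0.001, 0], [0, 0, 0.001, 0], [0, 0, 0.001, 0], [0, 0, 0, 0]])

```text
t: 23.6
eef_pos: [0.559, -0.3591, 0.2962]
tool_rot: [0.0, 0.736, 0.677, 0.002]
contact_force: [-3.1, 7.2, 16.7]
gripper_width: 0.571
```

```bash
python3 -c "
from post import *
o,p,R=st(); go(p); print(o['torque'])"
```

```text
t 23.6 p [ 0.559  -0.3591  0.2962] yaw_y -4.72 d_tool [0. 0. 0.] F [-3.1  7.2 16.7] w 0.5714950789225272
[ 1.31670103  0.86524804 -0.13803928]
```

Emit:
play_rows(commands=[[0.001, 0.0005, -0.001, 0], [0.001, 0, -0.001, 0], [0, 0, 0, 0]])

```text
t: 23.9
eef_pos: [0.5592, -0.3576, 0.296]
tool_rot: [0.001, 0.736, 0.677, 0.0]
contact_force: [0.1, 1.0, 4.3]
gripper_width: 0.577
```

Emit:
play_rows(commands=[[0, 0, 0, 0], [0, 0, 0, 0], [0, 0, 0, 0], [0, 0, 0, 0], [0, 0, 0, 0]], claw=0.075)

```text
t: 24.4
eef_pos: [0.559, -0.3574, 0.2952]
tool_rot: [-0.0, 0.736, 0.677, -0.0]
contact_force: [-0.7, -0.4, -0.0]
gripper_width: 0.877
```

```bash
python3 -c "
from post import *
post('s16')"
```

```text
t 24.4 p [ 0.559  -0.3574  0.2952] yaw_y -4.74 d_tool [0. 0. 0.] F [-0.7 -0.4 -0. ] w 0.8768854582345631
crop 252 80
-0.005 95 0.5095 0.6079 [-0.3136 -0.279 ]
0.005 260 0.5092 0.6087 [-0.323  -0.2801]
0.015 173 0.5095 0.6089 [-0.3375 -0.2826]
0.025 52 0.5247 0.5886 [-0.337  -0.3296]
0.035 48 0.5237 0.5885 [-0.3373 -0.331 ]
0.045 47 0.5232 0.5882 [-0.3379 -0.3291]
0.055 58 0.5233 0.5889 [-0.3362 -0.3298]
0.065 93 0.5235 0.5901 [-0.3466 -0.3322]
0.075 42 0.5331 0.5796 [-0.3464 -0.338 ]
0.085 37 0.5337 0.5793 [-0.345  -0.3404]
0.095 43 0.5337 0.5801 [-0.3448 -0.34  ]
0.105 42 0.5338 0.58 [-0.3455 -0.3412]
0.115 37 0.5325 0.5802 [-0.3461 -0.3397]
0.125 47 0.5323 0.5806 [-0.3472 -0.3412]
0.135 57 0.5145 0.6022 [-0.3462 -0.341 ]
0.145 136 0.509 0.6089 [-0.355  -0.3419]
```

View pics/s16.png

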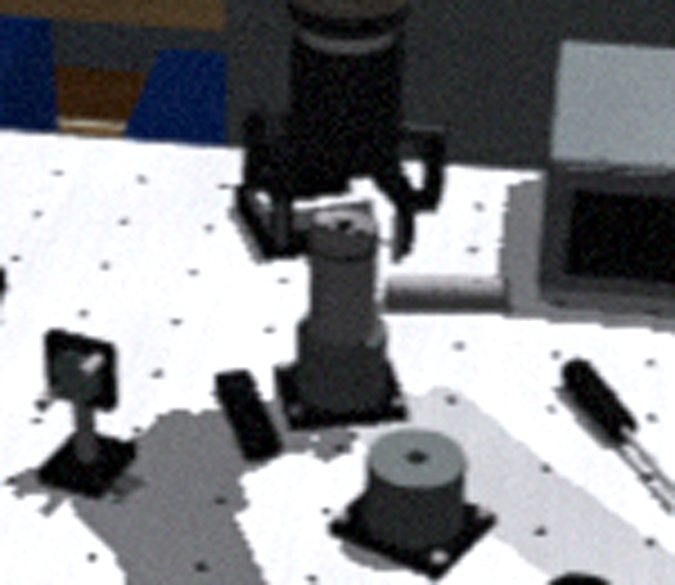

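Released; the post stands in the socket. I'll withdraw straight up and check head height and level from above.

Emit:
play_rows(commands=[[0, 0, -0.01, 0], [0, 0, -0.02, 0], [0, 0, -0.03, 0], [0, 0, -0.04, 0], [0, 0, -0.04, 0], [-0.04, 0, -0.01, 0], [-0.045, 0, 0, 0], [-0.045, 0, 0, 0], [-0.045, 0, 0, 0], [-0.02, 0, 0, 0], [0, 0, 0, 0], [0, 0, 0, 0]])

```text
t: 25.65
eef_pos: [0.5427, -0.5518, 0.4456]
tool_rot: [-0.0, 0.736, 0.677, 0.0]
contact_force: [0.2, 1.2, -0.8]
gripper_width: 0.878
```

```bash
cat > chk.py <<'E'
from h import *
def chk(k):
    for n in('top','side'):
        c=cam(n); W=pts(c); sub=(400,300) if 0 else None
        m=(np.hypot(W[...,0]-.5567,W[...,1]+.3647)<.035)&(W[...,2]>.135)&(W[...,2]<.175)
        P=W[m]; print(n,m.sum(), 'z pct',np.percentile(P[:,2],[5,25,50,75,95]).round(4) if m.sum() else '', 'xy',P[:,:2].mean(0) if m.sum() else '')
        if n=='top' and m.sum()>20:
            Q=P[P[:,2]>.143]; A=np.c_[Q[:,:2]-[.5567,-.3647],np.ones(len(Q))]; print('plane',np.linalg.lstsq(A,Q[:,2],rcond=None)[0])
        m=(np.hypot(W[...,0]-.5567,W[...,1]+.3647)<.05)
        if n=='side':
            P=W[m&(W[...,2]>.07)&(W[...,2]<.145)]; i=P[:,1]>-.352
            P=P[i]; # fit cylinder axis: per z bin center via circle r=.025
            from scipy.optimize import least_squares
            f=lambda p: np.hypot(P[:,0]-p[0]-p[2]*(P[:,2]-.1),P[:,1]-p[1]-p[3]*(P[:,2]-.1))-.025
            r=least_squares(f,[.5567,-.3647,0,0],loss='soft_l1',f_scale=.002); print('axis',r.x,'tilt deg',np.degrees(r.x[2:]))
        u,v=map(int,proj(c,[.5567,-.3647,.08]))
        cv2.imwrite(f'pics/{n}_{k}.png',cv2.convertScaleAbs(cv2.resize(c['frame'][v-45:v+45,u-60:u+60],None,fx=6,fy=6,interpolation=cv2.INTER_CUBIC),alpha=1.6))
        cv2.imwrite(f'pics/{n}_{k}_full.png',c['frame'])
E
python3 -c "
from chk import *
chk('a'); go(st()[1])"
```

```text
top 208 z pct [0.1401 0.144  0.1467 0.1497 0.1527] xy [ 0.55732758 -0.36671267]
plane [-0.03283532 -0.03038005  0.14803681]
side 142 z pct [0.1369 0.1429 0.1469 0.1486 0.1505] xy [ 0.55609626 -0.35775935]
axis [ 5.57106441e-01 -3.67046685e-01  1.40235270e-02  2.85691930e-04] tilt deg [0.80348891 0.01636894]
t 25.75 p [ 0.5438 -0.5503  0.4456] yaw_y -4.64 d_tool [0. 0. 0.] F [-0.4  0.4 -0.3] w 0.8758841104399098
```

View pics/side_a.png

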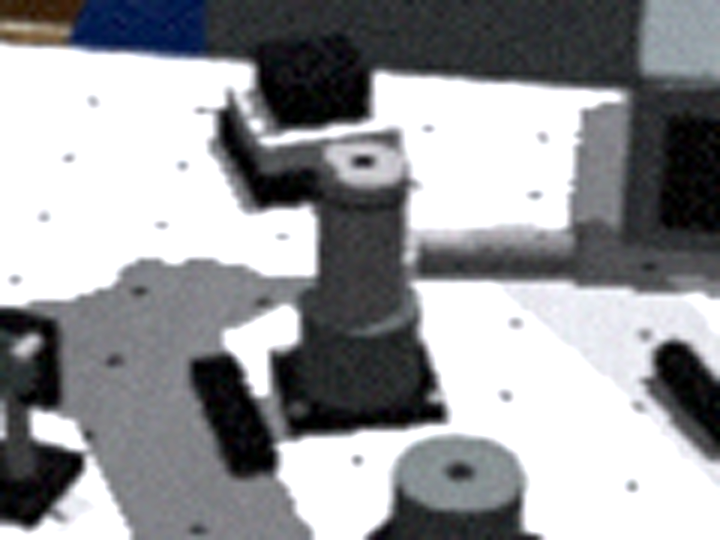

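View pics/top_a.png

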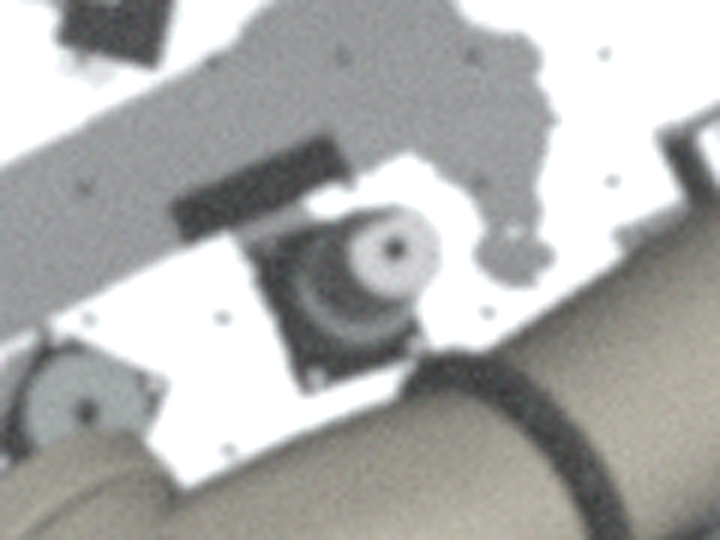

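View pics/top_a_full.png

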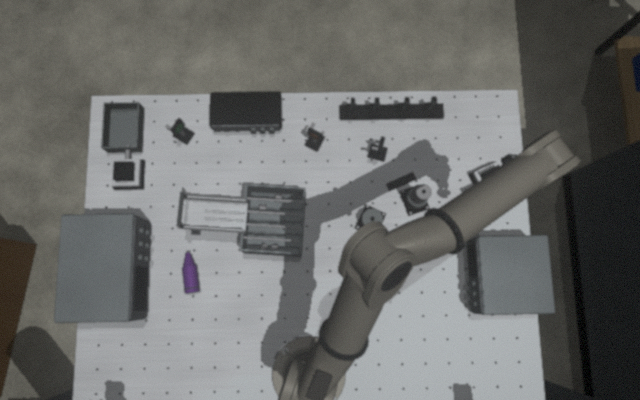

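View pics/side_a_full.png

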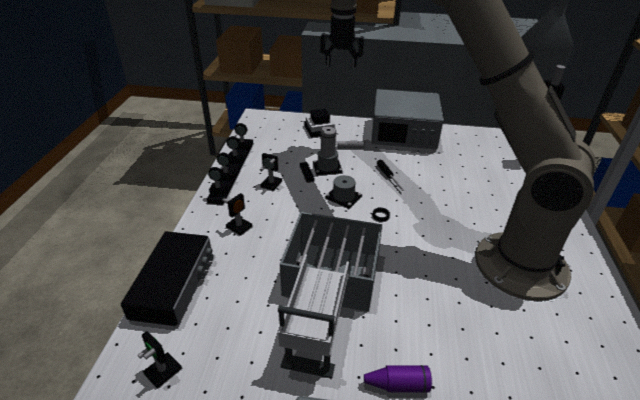

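```bash
python3 -c "
from chk import *
for n,(a,b) in(('top',(396,250)),('side',(364,161))):
    c=cam(n); u,v=map(int,proj(c,[.5567,-.3647,.08])); print(n,ray(c,u-60+a/6,v-45+b/6,.150))
    print('seat side/top px of expected head',proj(c,[.5567,-.3647,.15]),u-60+a/6,v-45+b/6)
chk('b')
"
```

```text
top [ 0.55627812 -0.36776575  0.15      ]
seat side/top px of expected head (np.float64(423.00461158530976), np.float64(191.54837454287753)) 424.0 191.66666666666666
side [ 0.55646514 -0.36257306  0.15      ]
seat side/top px of expected head (np.float64(328.67496063539807), np.float64(129.49807713273003)) 328.6666666666667 129.83333333333334
top 211 z pct [0.1388 0.1441 0.1461 0.1482 0.1514] xy [ 0.55776559 -0.36642271]
plane [0.02052398 0.00605833 0.14710609]
side 145 z pct [0.1364 0.1423 0.1468 0.1483 0.15  ] xy [ 0.55641045 -0.35777398]
axis [ 5.57118294e-01 -3.66375882e-01 -2.81954090e-04 -1.40891975e-02] tilt deg [-0.01615478 -0.80725155]
```

```bash
python3 -c "
import cv2
a=cv2.imread('pics/top_b_full.png');b=cv2.imread('pics/side_b_full.png')
cv2.imwrite('pics/t17.png',cv2.convertScaleAbs(cv2.resize(a[170:270,170:320],None,fx=5.3,fy=5.3,interpolation=cv2.INTER_CUBIC),alpha=1.7))
cv2.imwrite('pics/s17.png',cv2.convertScaleAbs(cv2.resize(b[200:380,260:400],None,fx=3.3,fy=3.3,interpolation=cv2.INTER_CUBIC),alpha=1.7))"
```

```text
(no output)
```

View pics/t17.png

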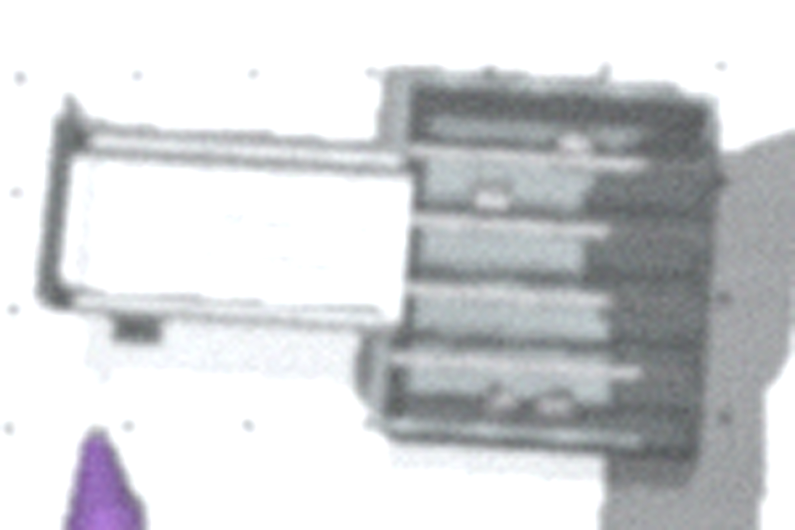

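View pics/s17.png

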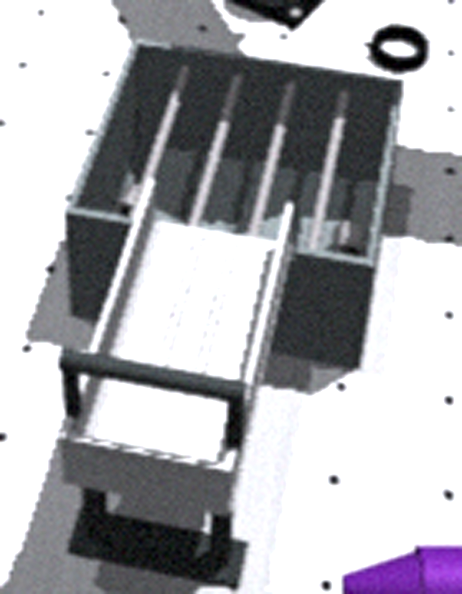

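The tray is empty and level. All four collars are in the bin, at zoom (575,143), (490,197), (500,400) and (555,402). Handing in.

```bash
python3 -c "
from h import *
W=pts(cam('top'))
for u,v in((575,143),(490,197),(500,400),(555,402)): print(W[170+round(v/5.3),170+round(u/5.3)])
print(bot.hand_in())"
```

```text
[0.56919002 0.09235393 0.03073254]
[0.53676145 0.14576228 0.02801934]
[0.4097598  0.13843724 0.03445445]
[0.40599364 0.10261042 0.03364204]
the job is handed in; nothing more can be done
None
```

I tipped the tray to about 0.97 rad, held it there for over a second, and lowered it again. I then picked the post off the grate and stood it foot down in the tapered socket. The job was handed in at about 26 s.

**Collars and tray:** the last pictures show the tray level and empty. All four collars are in the bin, at depth readings of about 28–34 mm above the table.

**Straightening the post:** it hung about 19° off vertical after the lift. I straightened it gently against the inside of the socket bore, then pressed it down with about 17 N before letting go.

**Post in the socket:**
- The head is within about 3 mm of the position expected when fully home.
- The head top reads 147–150 mm; fully home would be 150 mm, and the calibration is good to about 2 mm.
- The side-view fit gives a tilt of about 0.8°, in a different direction each time I took it. A rougher top-view fit gave 1–2.5°, also changing direction, so I put this down to noise.

**Everything else:** the arm touches nothing, the highest force I saw was about 19 N, and I saw no bystander or the purple look-alike move.

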